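# Set up the counter sign stand: post in, steadying leg out and cam-locked

### The job

Set up the sign stand on the stall counter: stand the loose steel sign post upright in the round bore of the stand's block, foot at the bottom, and let go of it. Then push the stand's sprung steadying leg out by its cross foot until its pointer lines up with the black length mark and, without letting it creep back, press its cam lever shut by squeezing lever and leg together between the fingers (the lever may be shut nowhere but at the mark). Finish while still holding leg and shut lever pinched at the mark; do not push aside the mark, the shaker or the sauce bottle.

Things in the scene. Friction and masses are not known exactly. Their poses are not given: they have to be found in the camera images.
- post_centre (a point): Centre (70 mm up) of the loose sign post: a plain steel round post, 28 mm diameter, 140 mm tall, about 0.3 kg, its topmost 16 mm a slotted card clip (20 mm wide), foot chamfered. It stands upright on the counter, in a row with a shaker and a sauce bottle, in any order.
- stand: The sign stand, fixed to the counter. Origin on the counter under the bore's axis. A grey block 90 x 90 mm, 45 mm high, holds the bore; from it an aluminium guide rail (34 mm wide, 16 mm high) runs along the stand's own +x up to x = 260 mm, carrying the leg. A 10 mm high ledge for the length mark runs along the rail's +y side, out to y = 47 mm.
- bore (a point): Centre of the bore's mouth, 45 mm above the counter, at the top of the block. Bore upright, 31 mm diameter, 38 mm deep with a closed bottom (7 mm above the counter), rim chamfered 3 mm.
- leg (a joint): Extension of the steadying leg in m: 0 drawn in (as it starts), up to 0.10, along the stand's +x. An inner spring of 3 to 3.5 N always draws it back in, with the lever open or shut, so it must be held.
- pointer (a point): Tip region of the leg's thin dark steel pointer, which juts to +y above the ledge at the leg's inner end, 18 mm above the counter. It moves with the leg.
- mark (a point): Middle of the black length mark, a 4 mm wide strip across the ledge, 13 mm above the counter. The leg is at the mark when pointer and mark have the same x in the stand's frame. The mark's place along the rail differs from time to time (40 to 80 mm of extension); it is not to be moved.
- leg_grip (a point): Grip point of the leg, in its middle plane (y = 0 of the stand), 42 mm above the counter, 80 mm farther out (+x) than the pointer. There the leg's block and the shut lever are together 28 mm wide across y (14 mm each side); the block spans heights 20 to 62 mm, the lever 26 to 58 mm.
- cross_foot (a point): Middle of the inner face (towards the block) of the leg's black rubber cross foot, 13 mm farther out than the grip point, 42 mm above the counter: an upright plate 110 mm wide across y, 12 mm thick, top 62 mm above the counter. Open fingers on both sides of the leg can push it outward.
- lever (a joint): Angle of the cam lever in rad: 0 shut (flat along the leg's +y flank), starts 0.20 to 0.30 open, up to 0.36. A flat dark steel bar 72 mm long, 6 mm thick, 32 mm high, turning about an upright pin near the leg's inner end; moderately stiff (about 1.5 N at its end), stays where it is left.
- lever_tip (a point): Free end of the lever, 72 mm from its pin; when open it stands up to 35 mm from the leg's middle plane to +y, and reaches to 5 mm short of the cross foot when shut.
- shaker_centre (a point): Middle height of a steel shaker, 52 mm diameter, 105 mm tall, which stays where it is.
- sauce_centre (a point): Middle height of a white sauce bottle, 54 mm diameter, 125 mm tall, which stays where it is.

How it is judged (in metres and radians):
On the way, in this order (a step that is already met when the one before it is completed fails the run):
1. the post stands upright at the bottom of the bore, let go (horizontal distance between post_centre and bore below 0.01 m and height (world z) of post_centre below 0.083 m and angle between post_centre's own z axis and vertical below 0.12 rad and contact force between the fingers and anything else below 0.2 N), for 0.2 s.
2. the leg is held at the mark with the lever still open (x of pointer in the frame of mark between -0.006 and 0.006 m and value of joint lever above 0.12 rad), for 0.2 s.
3. the lever is shut with the leg at the mark (x of pointer in the frame of mark between -0.006 and 0.006 m and value of joint lever below 0.06 rad), for 0.2 s.
At the end, for the whole second after the job is handed in: The post stands in the bore (centre within 10 mm of the bore's axis, foot within 6 mm of the bottom, tilt under 0.12 rad); the pointer is within 6 mm of the mark along the rail, the lever is shut (under 0.06 rad), and the fingers still press on both lever and leg block with over 3 N each (all of step 3 and horizontal distance between post_centre and bore below 0.01 m and height (world z) of post_centre below 0.083 m and angle between post_centre's own z axis and vertical below 0.12 rad and contact force between the fingers and lever above 3 N and contact force between the fingers and leg_c0 above 3 N); the arm keeps its last pose, push and grip.
It fails at once if the lever is shut while the leg is away from the mark (over 12 mm) (value of joint lever below 0.06 rad and (x of pointer in the frame of mark below -0.012 m or x of pointer in the frame of mark above 0.012 m)).
It fails at once if the shaker is pushed aside (over 30 mm) (distance of shaker_centre from where it was at the start of the episode above 0.03 m).
It fails at once if the sauce bottle is pushed aside (over 30 mm) (distance of sauce_centre from where it was at the start of the episode above 0.03 m).
It fails at once if the length mark is moved (distance of mark from where it was at the start of the episode above 0.005 m).
It also fails if it takes over 54 s, if anything falls off the work surface, if the arm or the gripper's body presses on something with over 40 N, if the wrist force passes 120 N, or if a joint passes its speed limit or range.

### The arm

A 6-joint arm with a two-finger parallel gripper is mounted at the origin on the work surface. World frame = base frame: x ahead of the robot, y to its left, z up, the work surface at z = 0. Lengths are in mm, angles in rad, forces in N, time in s.
With the tool pointing down it reaches from about 400 to 825 mm from the base axis. Payload 7 kg.
Tool frame: the origin (TCP) lies at the very end of the fingers, on their centre line; the grasp point (between the pads) lies 19 mm behind it; z points along the fingers, y is the line along which they close (so a half turn about z gives the same grasp; the last joint's range is limited). The gripper opens to 88 mm and grips with 3 to 60 N. Pads are 19 mm wide; open, the fingers measure 130 mm over their backs; the gripper's body (78 mm by 193 mm) begins 47 mm behind the grasp point.
Start: joints at [1.599, 0.359, 0.012, 0, -1.224, -0.288], TCP at [173.409, 652.322, 195.961] pointing down, gripper open.
Joint ranges: [-3.07, 3.07], [-1.43, 2.12], [-1.02, 1.25], [-3.03, 1.67], [-3.05, -0], [-3.03, 3.03]. Speed limits (rad/s): [2.39, 2.39, 3.01, 3.14, 3.14, 3.14].

### API

Orientations are given as a unit quaternion [x, y, z, w].
In Python, from plant import bot gives the robot as it stands. Calls block until the motion is done:
- bot.move_ptp(position, orientation): joint-space move of the TCP to a pose.
- bot.line_to(position, velocity=150, ori=None): straight line of the TCP; ori=None keeps the orientation; velocity is the mean speed in mm/s.
- bot.move_joints(angles): joint-space move.
- bot.move_gripper(opening, force=None): finger opening in mm; force is the grip in N (None keeps the last); returns when the fingers have stopped.
- bot.pause(seconds).
- bot.solve_ik(position, orientation): joint angles nearest the present ones, or None.
- bot.read_state(): the state.
- bot.camera(name): name is "scene" or "top" or "wrist"; returns the picture (480x640x3 uint8, red, green, blue); there is no depth.
- bot.get_calibration(name): a dict with "fx", "fy", "cx", "cy" (pixels), "view" (4x4, takes a point from world to camera coordinates); the wrist camera has in their place "T_tool_cam" (4x4, takes a point from camera to tool coordinates, whose origin is the TCP and whose axes are the flange's). Camera axes: x right, y up, looking along -z (the intrinsics and any distortion apply to the point x, -y, -z); pixel columns grow to the right and rows downward; lengths in mm; the calibration is good to about 2 mm. The wrist camera is an equidistant fisheye: a pixel r from the principal point sees the ray r / f radians off the axis. A picture is of the moment at which its call begins: read the wrist's pose just before it. get_calibration takes no time and is no camera call.
A pose or a line that the arm cannot do raises bot.Unreachable and nothing moves.
- bot.close_job(): hands the job in; it is judged then, once.
The state is a dict: "t": time; "joint_pos": joint angles; "qvel": joint speeds; "tau": joint torques, N m; "tcp_pos": TCP position; "eef_rot": TCP orientation; "contact_force": force on the tool from outside, world axes, zero at the start; "moment": the same for the moment, N m; "width": finger opening in mm; "finger_force": force on a finger pad.
Only numpy, scipy, OpenCV 4.12 (cv2) and the standard library are available. Lean on these libraries where they do the work, as an engineer would, in place of code of your own. Each camera call takes 0.05 s, during which the arm holds its last target. There are 200 camera calls.

## Working session

There is one attempt and no reset: what is moved stays moved. The work goes in short steps, each a Python script; the robot and the scene stay as the last script left them, time stands still between calls to the robot, and variables do not carry over. Pictures are saved under pics/ and viewed, at most 10 in all, crops included, and the job is handed in when it is done.

```bash
ls; mkdir -p pics; python3 - <<'E'
from plant import bot
import cv2
for n in("scene","top","wrist"):
    c=bot.get_calibration(n);print(n,c)
a=[bot.camera(n) for n in("scene","top")]
for n,i in zip(("scene","top"),a): cv2.imwrite(f"pics/{n}0.png",i[:,:,::-1])
print(bot.read_state())
E
```

```text
pics
scene {'fx': 495.40665539899294, 'fy': 495.40665539899294, 'cx': 313.854099384859, 'cy': 244.9131758135501, 'view': array([[-7.64782068e-01,  6.44287435e-01, -1.44514564e-03,
         4.25074178e+02],
       [-4.62678076e-01, -5.47644416e-01,  6.97147468e-01,
         2.11810902e+02],
       [ 4.48371928e-01,  5.33834520e-01,  7.16926300e-01,
        -1.17762040e+03],
       [ 0.00000000e+00,  0.00000000e+00,  0.00000000e+00,
         1.00000000e+00]])}
top {'fx': 623.8403406124767, 'fy': 623.8403406124767, 'cx': 323.1589393605625, 'cy': 237.40657459696544, 'view': array([[-2.96933546e-02, -9.99487804e-01, -1.19345765e-02,
         1.99077237e+01],
       [ 9.96519546e-01, -3.05313747e-02,  7.75669300e-02,
        -5.28771274e+02],
       [-7.78915796e-02, -9.58981636e-03,  9.96915712e-01,
        -1.03377560e+03],
       [ 0.00000000e+00,  0.00000000e+00,  0.00000000e+00,
         1.00000000e+00]])}
wrist {'fx': 371.64829954431775, 'fy': 371.64829954431775, 'cx': 323.15754489759445, 'cy': 237.21528056871426, 'T_tool_cam': array([[-2.81783819e-04,  9.65779903e-01,  2.59362874e-0
[... 273 characters left out ...]
0000e+00]])}
{'t': 0.1, 'joint_pos': array([ 1.59910110e+00,  3.59287343e-01,  1.10915515e-02, -2.63946694e-04,
       -1.22408323e+00, -2.88060128e-01]), 'qvel': array([ 0.00151693, -0.00167154,  0.00274492,  0.00152503, -0.00014825,
       -0.00065626]), 'tau': array([-1.37276671e-03, -5.84160662e+01,  2.93748003e+01,  7.01555461e+00,
        1.01865854e-02, -4.28666544e-05]), 'tcp_pos': array([173.31999316, 651.84923621, 195.11684801]), 'eef_rot': array([ 9.91571643e-01, -1.29557373e-01, -5.75818476e-06,  7.51637533e-04]), 'contact_force': array([ 0.32048473,  0.59702444, -0.21187774]), 'moment': array([0.01381439, 0.02478722, 0.01474496]), 'finger_force': 0.0, 'width': 87.83302816709254}
```

View pics/top0.png

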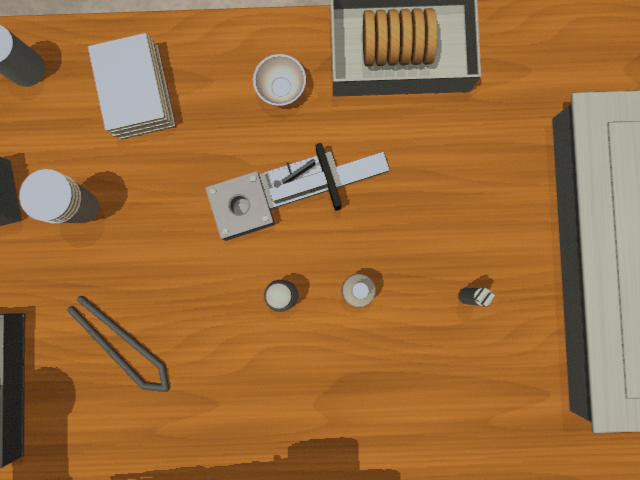

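View pics/scene0.png

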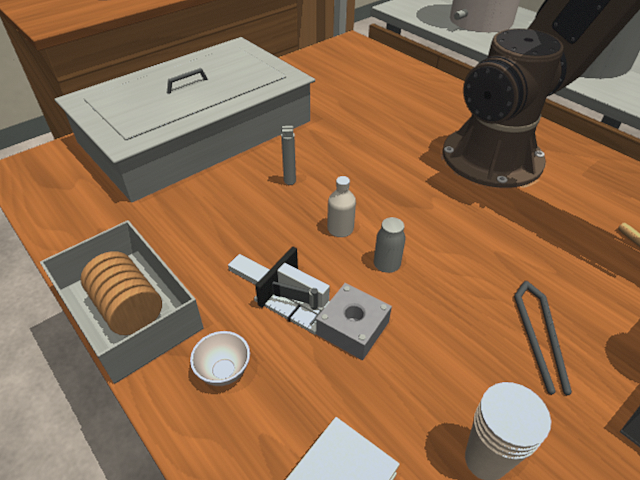

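The top view shows the post's clip at (484,297) with its foot near (462,296). The bore is at (239,205), the cross foot at about (328,177) and the rail end at (387,160). The scene view confirms which one is the post, at (288,155).

```bash
cat > h.py <<'E'
import numpy as np, cv2
from scipy.spatial.transform import Rotation as R
from plant import bot
def ray(name,u,v,st=None):
    c=bot.get_calibration(name)
    x,y=(u-c['cx'])/c['fx'],(v-c['cy'])/c['fy']
    if name!='wrist':
        V=np.array(c['view']);d=V[:3,:3].T@np.array([x,-y,-1]);o=-V[:3,:3].T@V[:3,3]
    else:
        r=np.hypot(x,y);s=np.sin(r)/r if r>1e-9 else 1
        T=np.array(c['T_tool_cam']);Q=R.from_quat(st['eef_rot']).as_matrix()
        d=Q@T[:3,:3]@np.array([x*s,-y*s,-np.cos(r)]);o=Q@T[:3,3]+st['tcp_pos']
    return o,d/np.linalg.norm(d)
def onz(name,u,v,z,st=None):
    o,d=ray(name,u,v,st);return o+d*(z-o[2])/d[2]
def down(a): # tool pointing down, tool y (closing line) at world angle a
    y=np.array([np.cos(a),np.sin(a),0]);z=np.array([0,0,-1.]);x=np.cross(y,z)
    return R.from_matrix(np.c_[x,y,z]).as_quat()
def shot(fn):
    st=bot.read_state();im=bot.camera('wrist')[:,:,::-1].copy();cv2.imwrite(fn,im);return st,im
E
python3 - <<'E'
from h import *
np.set_printoptions(precision=1,suppress=True)
for n,u,v,z in [('bore',239,205,45),('railend',387,160,16),('foot top',328,177,62),('post top',484,297,140),('post base',463,296,5),('shaker top',279,295,105),('sauce top',360,290,125)]:
    print(n,onz('top',u,v,z))
print('scene post top',onz('scene',288,128,140),'base',onz('scene',290,183,0),'bore',onz('scene',354,313,45))
b=onz('top',239,205,45);e=onz('top',387,160,16);a=np.arctan2(*(e-b)[1::-1]);print(a,np.hypot(*(e-b)[:2]))
for p,ang in [(b,a),(b,a+np.pi/2),(b,a-np.pi/2),(onz('top',463,296,5),0),(onz('top',463,296,5),np.pi/2),(onz('top',463,296,5),-np.pi/2)]:
    print(ang,bot.solve_ik([p[0],p[1],200],down(ang)))
E
```

```text
bore [585.5 141.8  45. ]
railend [ 659.  -109.2   16. ]
foot top [624.7  -7.3  62. ]
post top [ 423.9 -233.   140. ]
post base [ 423.3 -230.4    5. ]
shaker top [435.4  74.  105. ]
sauce top [439.6 -50.3 125. ]
scene post top [ 428.9 -232.1  140. ] base [ 431.4 -230.4    0. ] bore [592.6 144.7  45. ]
-1.2857192074346613 261.5740936782507
-1.2857192074346613 [ 0.6  0.2 -0.1  0.  -1.2  1.3]
0.2850771193602353 [ 0.6  0.2 -0.1  0.  -1.2  2.9]
-2.856515534229558 [ 0.6  0.2 -0.1  0.  -1.2 -0.3]
0 None
1.5707963267948966 [-0.1  0.  -0.4  0.  -1.1 -1.5]
-1.5707963267948966 [-0.1  0.  -0.4  0.  -1.1  1.7]
```

```bash
python3 - <<'E'
from h import *
np.set_printoptions(precision=1,suppress=True)
a=-1.286;e=np.array([np.cos(a),np.sin(a)]);b=np.array([588,143])
p=b+e*120
bot.move_ptp([*p,200],down(a-np.pi/2));bot.pause(.2)
st,im=shot('pics/w1.png');print(st)
bot.move_ptp([428,-231,230],down(-np.pi/2));bot.pause(.2)
st,im=shot('pics/w2.png');print(st)
E
```

```text
{'t': 3.0167, 'joint_pos': array([ 0.4,  0.3, -0.1, -0. , -1.2, -0.1]), 'qvel': array([-0., -0.,  0.,  0.,  0.,  0.]), 'tau': array([  0. , -51. ,  29. ,   6.9,   0. ,  -0. ]), 'tcp_pos': array([621.7,  28.4, 200. ]), 'eef_rot': array([ 0.8, -0.6, -0. , -0. ]), 'contact_force': array([ 0.4, -0.3, -0.2]), 'moment': array([ 0.1,  0. , -0. ]), 'finger_force': 0.0, 'width': 87.54394085420405}
{'t': 4.8, 'joint_pos': array([-0.1,  0. , -0.3, -0. , -1.2,  1.7]), 'qvel': array([-0., -0., -0.,  0., -0.,  0.]), 'tau': array([ -0.1, -31.2,  29.3,   6.9,   0.1,  -0. ]), 'tcp_pos': array([ 428.3, -230.7,  229.8]), 'eef_rot': array([ 1.,  0., -0., -0.]), 'contact_force': array([-0. ,  0.8,  0.1]), 'moment': array([-0.,  0., -0.]), 'finger_force': 0.0, 'width': 87.51550437862082}
```

View pics/w1.png

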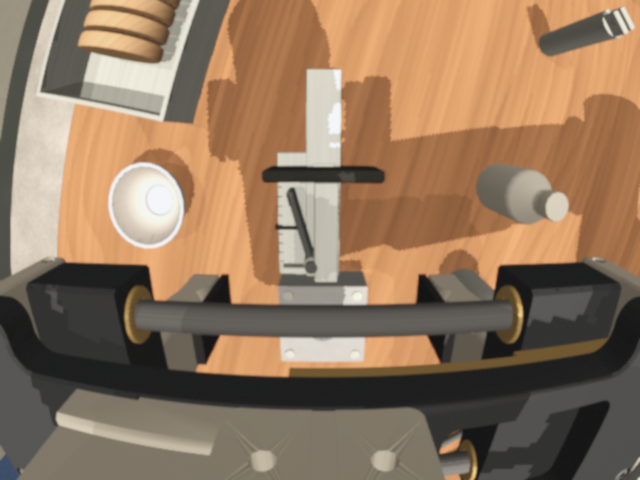

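View pics/w2.png

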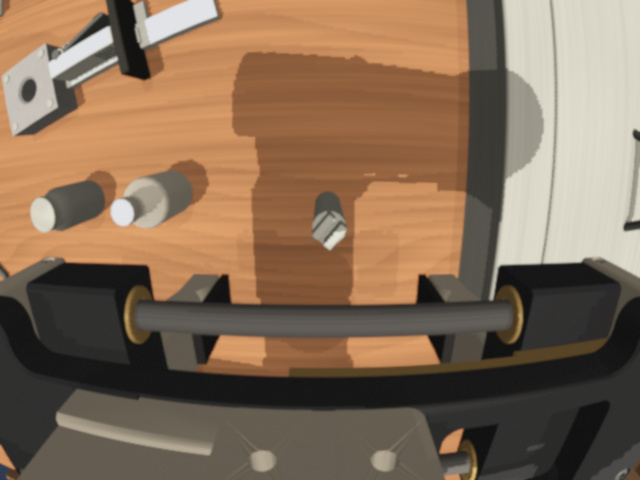

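w1: the stand is in line with the tool. Block screws are at (289,296), (358,296), (290,354) and (354,354), the mark line is at (287,227), and the rail end is at (324,70). w2: the post's clip is at (330,231), and the post's foot is near (328,200).

```bash
python3 - <<'E'
from h import *
np.set_printoptions(precision=1,suppress=True)
st1=dict(tcp_pos=[621.7,28.4,200.],eef_rot=down(-1.286-np.pi/2))
st2=bot.read_state()
print('post',onz('wrist',330,231,140,st2),onz('wrist',328,198,2,st2))
c=[onz('wrist',u,v,46,st1) for u,v in[(289,296),(358,296),(290,354),(354,354)]];print('screws',*c,'mean',np.mean(c,0))
b=np.mean(c,0)
print('rail corners',onz('wrist',307,70,16,st1),onz('wrist',341,70,16,st1))
a=-1.286;M=np.array([[np.cos(a),np.sin(a)],[-np.sin(a),np.cos(a)]])
for n,u,v,z in[('railend',324,70,16),('mark',287,227,13),('foot top',323,175,62),('levertip',292,190,58)]:print(n,M@(onz('wrist',u,v,z,st1)-b)[:2])
im=cv2.imread('pics/w1.png')[150:300,240:400];t=cv2.imread('pics/top0.png')[135:245,200:400]
cv2.imwrite('pics/c1.png',np.hstack([cv2.resize(im,(426,400),interpolation=2),cv2.resize(t,(374,400) if 0 else (374,206),interpolation=2).repeat(1,0) if 0 else cv2.copyMakeBorder(cv2.resize(t,(374,206),interpolation=2),0,194,0,0,0)]))
E
```

```text
post [ 428.  -236.6  140. ] [ 432. -237.    2.]
screws [630.6 118.7  46. ] [563.5  99.1  46. ] [612.4 186.5  46. ] [545.5 166.9  46. ] mean [588.  142.8  46. ]
rail corners [ 676.  -102.7   16. ] [ 643.6 -112.1   16. ]
railend [260.2  -1.4]
mark [99.  37.3]
foot top [157.9  -0.3]
levertip [144.1  27.6]
```

View pics/c1.png

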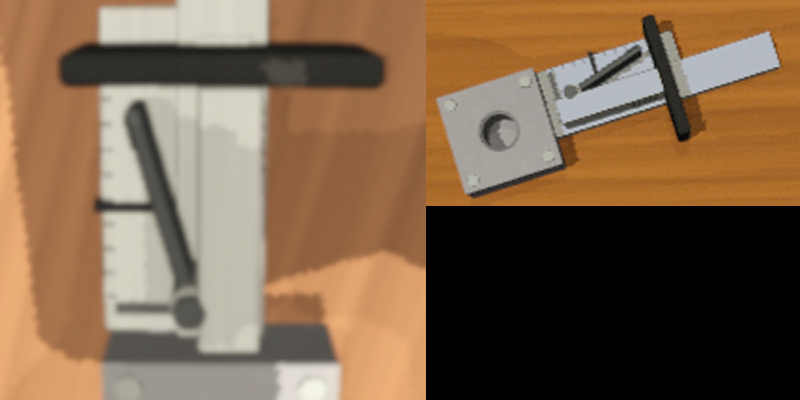

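Pointer is at w1 pixel (294.5,265.5) and the mark at (287,227). All block and rail sizes check out. Next I grasp the post, closing twice at 90° so it is centred in the grip, and lift it.

```bash
python3 - <<'E'
from h import *
np.set_printoptions(precision=1,suppress=True)
st1=dict(tcp_pos=[621.7,28.4,200.],eef_rot=down(-1.286-np.pi/2))
a=-1.286;M=np.array([[np.cos(a),np.sin(a)],[-np.sin(a),np.cos(a)]]);b=np.array([588,142.8])
print('pointer',M@(onz('wrist',294.5,265.5,18,st1)[:2]-b),'mark',M@(onz('wrist',287,227,13,st1)[:2]-b))
P=np.array([429,-234])
bot.line_to([*P,180],200);bot.line_to([*P,86],120)
bot.move_gripper(20,5);print(bot.read_state()['width'],bot.read_state()['finger_force'])
bot.move_gripper(88)
bot.line_to([*P,86],150,ori=down(-np.pi))
bot.move_gripper(20,40);s=bot.read_state();print(s['t'],s['width'],s['finger_force'],s['tcp_pos'])
bot.line_to([*P,240],200);s=bot.read_state();print(s['t'],s['width'],s['finger_force'],s['contact_force'])
cv2.imwrite('pics/s2.png',bot.camera('scene')[60:260,200:440,::-1].repeat(2,0).repeat(2,1))
E
```

```text
pointer [58.1 30. ] mark [99.  37.3]
27.631651534526235 4.998407203238457
10.9667 26.844665443541537 39.99060742557049 [ 428.7 -234.    86. ]
11.8833 26.730320988951437 39.975987151265144 [-0.8  0.2 -4.4]
```

View pics/s2.png

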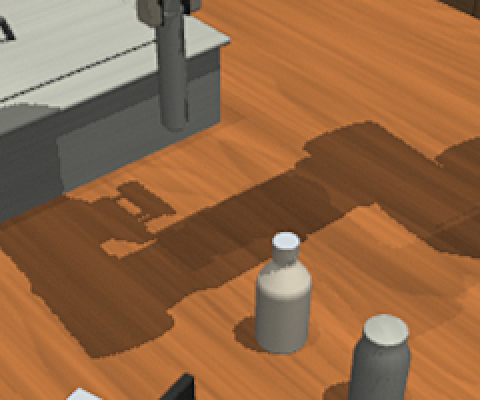

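The post hangs upright in the grip, with its foot at about (172,125) in the crop. Next is the insertion, with force checks on the way down.

```bash
python3 - <<'E'
from h import *
np.set_printoptions(precision=1,suppress=True)
b=[588,142.8]
bot.move_ptp([*b,240],down(-1.286-np.pi/2))
bot.line_to([*b,140],120);bot.pause(.2)
f0=bot.read_state()['contact_force']
z=134
while z>=94:
    bot.line_to([*b,z],40);s=bot.read_state();f=s['contact_force']-f0
    print(z,s['tcp_pos'],f)
    if f[2]>12:break
    z-=3 if z>97 else 1.5
print(s['t'],s['width'])
E
```

```text
134 [587.7 142.7 133.5] [ 0.3 -1.3  0.5]
131 [587.8 142.7 130.7] [ 0.1 -1.4  0.9]
128 [587.8 142.7 127.7] [-0.1 -0.8  1.3]
125 [588.2 142.9 124.9] [ 0.7 -0.2  0.6]
122 [588.2 142.9 121.8] [ 1.5 -1.  -0.6]
119 [588.1 142.8 118.8] [ 0.2 -0.4 -0.9]
116 [588.  142.9 115.8] [ 1.5  0.3 -0.6]
113 [588.  142.8 112.7] [ 1.3 -1.1  0.1]
110 [588.  142.8 109.8] [ 1.4 -0.3 -1. ]
107 [587.9 142.8 106.7] [ 2.1  0.3 -1. ]
104 [587.9 142.8 103.7] [ 1.6 -1.5 -0.3]
101 [587.9 142.8 100.7] [ 2.5 -1.  -1.9]
98 [587.9 142.8  97.7] [ 2.5  0.  -0.6]
95 [587.9 142.8  94.7] [ 1.3  0.2 -1.1]
18.1833 26.419435661610237
```

The post went in with under 3 N, foot about 9 mm above the counter. I release it, go to the leg and push out the cross foot.

```bash
python3 - <<'E'
from h import *
np.set_printoptions(precision=1,suppress=True)
b=np.array([588,142.8]);a=-1.286;e=np.array([np.cos(a),np.sin(a)])
bot.move_gripper(88);bot.pause(.5)
bot.line_to([*b,175],200)
bot.line_to([*(b+e*130),175],250)
bot.line_to([*(b+e*130),30],120);bot.pause(.2)
f0=bot.read_state()['contact_force'];print(f0)
for x in list(range(133,149,3))+[160,170,178]:
    bot.line_to([*(b+e*x),30],50);s=bot.read_state();print(x,e@(s['tcp_pos'][:2]-b),e@(s['contact_force']-f0)[:2])
bot.pause(.2);s=bot.read_state();print(s['t'],s['tcp_pos'],e@(s['tcp_pos'][:2]-b),e@(s['contact_force']-f0)[:2])
i=bot.camera('scene');j=bot.camera('top');cv2.imwrite('pics/s3f.png',i[:,:,::-1]);cv2.imwrite('pics/t3f.png',j[:,:,::-1])
cv2.imwrite('pics/s3.png',np.hstack([cv2.resize(i[220:370,220:400,::-1],(480,400),interpolation=2),cv2.resize(j[110:260,190:310,::-1],(320,400),interpolation=2)]))
E
```

```text
[-0.7  0.5 -0.8]
133 133.22219176642946 0.9249190302777777
136 136.204464867816 0.6307382871112055
139 139.17117418714005 1.06567594101966
142 141.78498348208143 -2.1336706528799176
145 144.87245055075104 -1.4021462933492612
148 148.0113013299412 -2.5635146799721604
160 160.172812543865 -1.84592399949039
170 170.0911821558435 -1.7887340512869017
178 178.01926468903517 -1.7999271015820144
25.325 [637.9 -27.9  30. ] 177.83111264359266 -1.7624730562765152
```

View pics/s3.png

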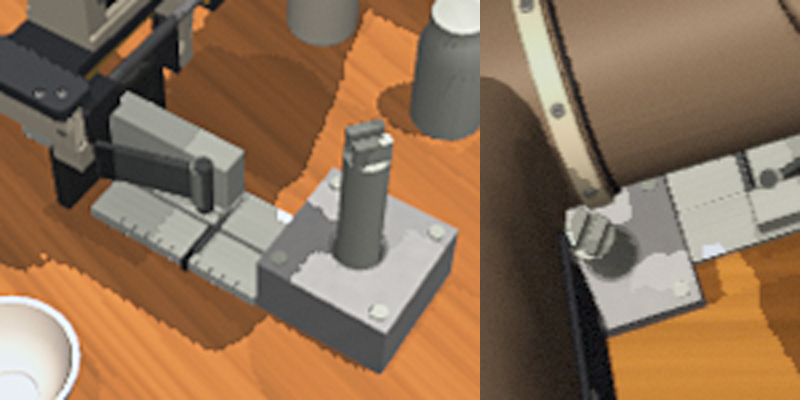

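The post stands in the bore. Contact with the foot came at x≈141, so the extension is about 37 mm of the 41 needed. The mark line runs (185,262)–(225,210) in the left crop. I push to 182 and look again.

```bash
python3 - <<'E'
from h import *
np.set_printoptions(precision=1,suppress=True)
b=np.array([588,142.8]);a=-1.286;e=np.array([np.cos(a),np.sin(a)])
bot.line_to([*(b+e*182),30],50);bot.pause(.2)
s=bot.read_state();print(s['t'],e@(s['tcp_pos'][:2]-b))
i=bot.camera('scene');j=bot.camera('top');p=cv2.imread('pics/s3f.png');q=cv2.imread('pics/t3f.png')
f=lambda i:cv2.resize(i[285:330,275:320],(400,300),interpolation=2);g=lambda j:cv2.resize(j[155:200,260:320],(400,300),interpolation=2)
cv2.imwrite('pics/s4.png',np.vstack([np.hstack([f(p),g(q)]),np.hstack([f(i[:,:,::-1]),g(j[:,:,::-1])])]))
M=lambda x,y,z:np.r_[b+e*x+np.array([-e[1],e[0]])*y,z]
def proj(n,P):
    c=bot.get_calibration(n);X=c['view'][:3,:3]@P+c['view'][:3,3];return c['cx']-c['fx']*X[0]/X[2],c['cy']+c['fy']*X[1]/X[2]
for n in('scene','top'):
    for P in[(99,25,13),(99,45,13),(99,20,18),(99,35,18),(95,35,18)]:print(n,P,np.array(proj(n,M(*P))))
E
```

```text
25.875 181.9683693363667
scene (99, 25, 13) [297.  306.1]
scene (99, 45, 13) [290.3 313.9]
scene (99, 20, 18) [298.6 302.3]
scene (99, 35, 18) [293.6 308.2]
scene (95, 35, 18) [295.5 309.2]
top (99, 25, 13) [291.7 174.4]
top (99, 45, 13) [288.1 163.5]
top (99, 20, 18) [292.4 176.7]
top (99, 35, 18) [289.7 168.4]
top (95, 35, 18) [287.5 169.1]
```

View pics/s4.png

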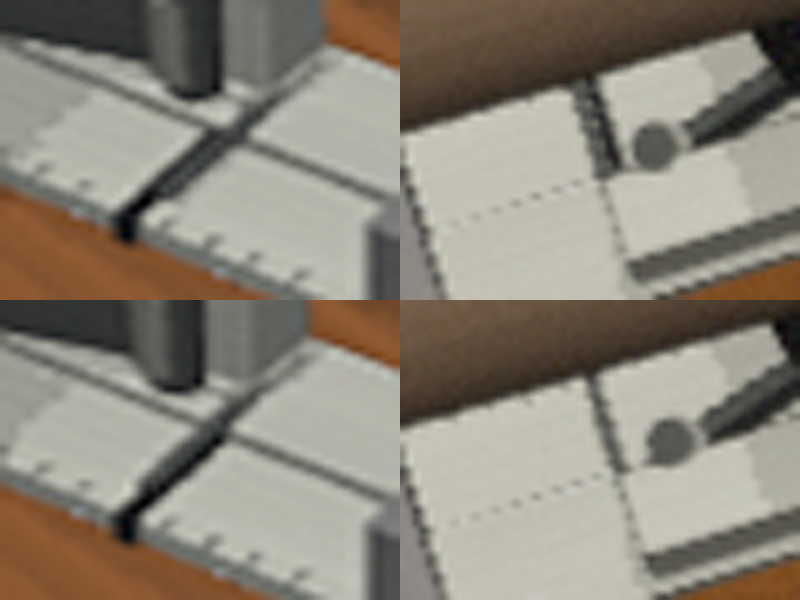

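In the bottom row (x=182) the pointer covers the mark: they merge into one line at (607,425) in the top view. The lever is still open. Now the squeeze.

```bash
python3 - <<'E'
from h import *
np.set_printoptions(precision=1,suppress=True)
b=np.array([588,142.8]);a=-1.286;e=np.array([np.cos(a),np.sin(a)])
bot.pause(.3)
bot.move_gripper(20,30);bot.pause(.4)
s=bot.read_state();print(s['t'],e@(s['tcp_pos'][:2]-b),s['width'],s['finger_force'],s['contact_force'])
i=bot.camera('scene')[:,:,::-1];j=bot.camera('top')[:,:,::-1]
f=lambda i:cv2.resize(i[255:330,240:340],(400,300),interpolation=2);g=lambda j:cv2.resize(j[155:200,260:320],(400,300),interpolation=2)
cv2.imwrite('pics/s5.png',np.hstack([f(i),g(j)]))
E
```

```text
27.85 182.07017675289816 20.0889613119655 29.703590628565735 [-8.2  0.8  6.1]
```

View pics/s5.png

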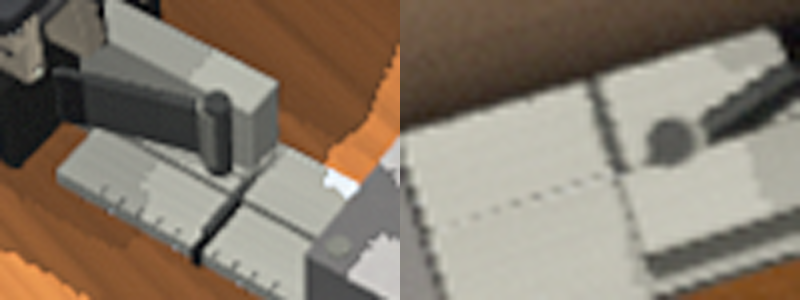

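```bash
python3 - <<'E'
from h import *
s=bot.read_state();print(s['t'],s['width'],s['finger_force'],s['contact_force'],s['tcp_pos'])
i=bot.camera('scene')[:,:,::-1];w=bot.camera('wrist')[:,:,::-1];p=cv2.imread('pics/s3f.png')
cv2.imwrite('pics/s6f.png',i);cv2.imwrite('pics/w6f.png',w)
f=lambda i:cv2.resize(i[240:315,215:315],(400,300),interpolation=2)
cv2.imwrite('pics/s6.png',np.vstack([np.hstack([f(p),f(i)]),cv2.resize(w[130:310,80:560],(800,300),interpolation=2)]))
E
```

```text
27.95 20.268410169448384 29.70302192598524 [-7.64054559  1.36577462  4.65729599] [636.78405259 -32.6152032   29.84065758]
```

View pics/s6.png

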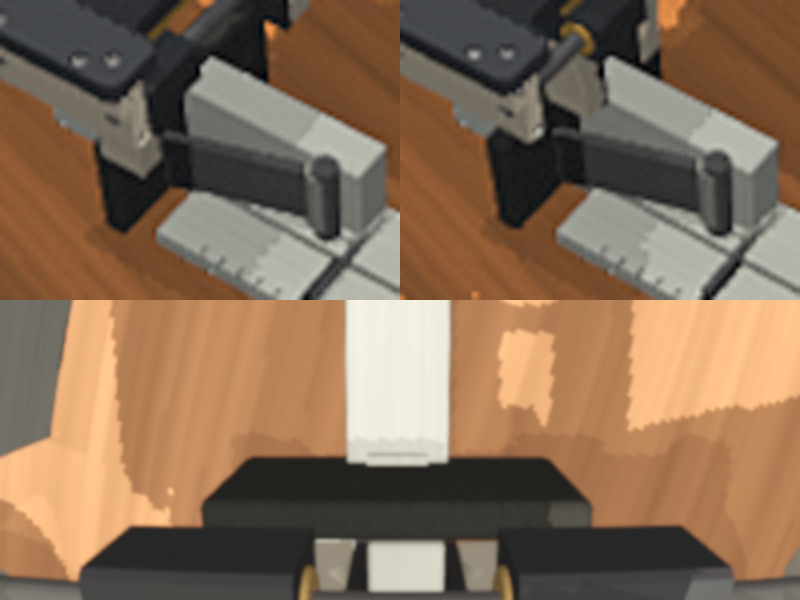

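The right crop shows the +y finger (beige, (575,90)) lying against the block, with the lever still open in front of it. I'll compute the lever tip's place relative to the finger.

```bash
python3 - <<'E'
from h import *
np.set_printoptions(precision=1,suppress=True)
a=-1.286;M=np.array([[np.cos(a),np.sin(a)],[-np.sin(a),np.cos(a)]]);b=np.array([588,142.8])
st1=dict(tcp_pos=[621.7,28.4,200.],eef_rot=down(a-np.pi/2))
for n,u,v,z,s in[('tip before',292,188,58,st1),('pin before',311,266,60,st1)]:print(n,M@(onz('wrist',u,v,z,s)[:2]-b))
S=lambda n,x,y,z:print(n,M@(onz('scene',215+x/4,240+y/4,z)[:2]-b))
S('tip push',165,133,58);S('tip bottom push',168,185,26);S('pin push',323,158,62);S('blk corner',385,150,62);S('blk outer',187,98,62)
S('tip now',153,130,58);S('pin now',317,153,62);S('blk corner now',378,145,62);S('foot bottom? now',115,225,22);S('foot top now',92,135,62)
S('finger edge right now',205,95,60);S('finger left now',150,70,80)
s=bot.read_state();print('tcp',M@(s['tcp_pos'][:2]-b),'F',M@s['contact_force'][:2],s['moment'],s['eef_rot'],down(a-np.pi/2))
E
```

```text
tip before [146.4  28.3]
pin before [73.  11.7]
tip push [176.4  33.6]
tip bottom push [176.1  36.2]
pin push [110.2  10.5]
blk corner [91.  -7.5]
blk outer [178.4  15.2]
tip now [181.7  35.1]
pin now [113.9   9.7]
blk corner now [95.  -8.1]
foot bottom? now [183.7  64. ]
foot top now [199.   54.1]
finger edge right now [174.2   8.2]
finger left now [190.2  23.3]
tcp [182.   -2.4] F [-4.2 -7. ] [ 0.7  3.1 -0. ] [ 0.8 -0.6 -0.   0. ] [ 0.8 -0.6  0.   0. ]
```

```bash
python3 - <<'E'
from h import *
np.set_printoptions(precision=0,suppress=True)
b=np.array([588,142.8]);a=-1.286;e=np.array([np.cos(a),np.sin(a)])
c=bot.get_calibration('scene')
def pr(x,y,z):
    P=np.r_[b+e*x+np.array([-e[1],e[0]])*y,z];X=c['view'][:3,:3]@P+c['view'][:3,3]
    return (np.array([c['cx']-c['fx']*X[0]/X[2]-215,c['cy']+c['fy']*X[1]/X[2]-240])*4)
print('PRE (x_tcp 178)')
for x in(168,188):
  for y in(44,65):
    print('finger',x,y,*[pr(x,y,z) for z in(30,60,90)])
print('foot +y end',*[pr(188,55,z) for z in(20,40,62)],'lever tip .28',pr(175,33,58),pr(175,33,26))
print('NOW')
for x in(172,192):
  for y in(8,29): print('finger',x,y,*[pr(x,y,z) for z in(30,60,90)])
print('foot',*[pr(192,55,z) for z in(20,62)])
for t in(0,.2,.36): print('lever',t,pr(114+72*np.cos(t),11+72*np.sin(t),58),pr(114+72*np.cos(t),11+72*np.sin(t),26))
E
```

```text
PRE (x_tcp 178)
finger 168 44 [171. 199.] [165. 154.] [159. 106.]
finger 168 65 [140. 231.] [134. 186.] [126. 139.]
finger 188 44 [135. 179.] [128. 134.] [121.  86.]
finger 188 65 [104. 211.] [ 96. 166.] [ 88. 118.]
foot +y end [121. 210.] [116. 181.] [111. 147.] lever tip .28 [168. 133.] [175. 181.]
NOW
finger 172 8 [214. 142.] [209.  97.] [204.  49.]
finger 172 29 [185. 173.] [179. 127.] [174.  80.]
finger 192 8 [178. 123.] [173.  78.] [167.  30.]
finger 192 29 [149. 153.] [143. 108.] [136.  60.]
foot [114. 206.] [103. 143.]
lever 0 [180.  91.] [185. 139.]
lever 0.2 [162. 113.] [168. 161.]
lever 0.36 [152. 132.] [158. 180.]
```

```bash
python3 - <<'E'
import cv2,numpy as np
for f in('s3f','s6f'):
    i=cv2.imread(f'pics/{f}.png').astype(int)[268:300,238:272]
    print(f,'cols 238..271, W=wood, else grey level/10')
    for r,row in enumerate(i): print(268+r,' '.join(' W' if p[2]-p[0]>35 else '%2d'%(p.mean()//10) for p in row))
E
```

```text
s3f cols 238..271, W=wood, else grey level/10
268 10 10 11  9  9 10 11 12 12 12 12 13 13  9  3  2  2  2  2  2  2  2  1  8 10 10 10 10 10 10 10 10 10 10
269 10 10 11  8  6  7  9 12 11 11 12 13 13 10  4  2  2  2  2  2  2  2  1  7 10 10 10 10 10 10 10 10 10 10
270 10 10 10 10  8  6  7 10 11 10 12 13 13 10  4  2  2  2  2  2  2  2  1  6 10 10 10 10 10 10 10 10 10 10
271 10 10 10 11 10  9  9 10 10 10 12 13 13 12  7  3  2  2  2  2  2  2  1  4  9 10 10 10 10 10 10 10 10 10
272 11 10 10 10 10 10 10 10 10 10 12 13 12 12  8  2  1  2  4  4  2  2  1  3  9 11 10 10 10 10 10 10 10 10
273 11 10 10 10 10 10 10 10 10 10 12 13 10 15 12  5  3  3  6  6  6  5  4  3  8 10 10 10 10 10 10 10 10 10
274 10  8  9 10 10 10 10 10 10 10 11 11 11 15 13  9  6  4  5  5  6  6  6  6  7  7  7  8  9  9 10 11 10 10
275  7  5  9 10 10 10 10 10 10 10 11 12 16 13 10 10  8  4  2  3  3  3  5  5  5  6  6  6  7  7  7  8  9  9
276  W  3  9 10 10 10 10 10 10 10 11 12 13 11  9 10  7  4  2  2  2  2  2  2  4  5  6  6  6  6  6  6  7  7
277  W  2  9 11 10 10 10 10 10 10 10 10  9  9  9  9  8  5  2  2  2  2  2  2  3  4  5  5  5  6  6  6 
[... 5075 characters left out ...]
W  W  W  W  W  W  W  W 13 15 15 15 15 15 15 15 15 15 15 15 15 15
294  W  W  2  2  2  2  2  2  2  W  W  W  W  W  W  W  W  W  W 13 15 15 15 15 15 15 15 15 14 15 15 15 15 15
295  W  W  W  3  2  2  2  2  W  W  W  W  W  W  W  W  W  W 13 15 15 15 15 15 15 15 15 15 15 15 15 15 15 15
296  W  W  W  W  3  2  2  4  W  W  W  W  W  W  W  W  W 13 15 15 15 15 15 15 15 15 15 15 15 15 15 15 14 14
297  W  W  W  W  W  W  W  W  W  W  W  W  W  W  W  W 12 16 16 15 15 15 15 15 15 15 15 15 15 15 15 15 15 15
298  W  W  W  W  W  W  W  W  W  W  W  W  W  W  W  W 11 14 15 16 15 15 15 15 15 15 15 15 15 15 15 15 15 15
299  W  W  W  W  W  W  W  W  W  W  W  W  W  W  W  W 10 11 11 13 15 16 15 15 15 15 15 15 15 15 15 15 15 15
```

```bash
python3 - <<'E'
from h import *
np.set_printoptions(precision=1,suppress=True)
b=np.array([588,142.8]);a=-1.286;e=np.array([np.cos(a),np.sin(a)]);n=np.array([-e[1],e[0]])
bot.move_gripper(88,15);bot.pause(.1);s=bot.read_state();print(s['t'],s['width'],s['finger_force'],n@(s['tcp_pos'][:2]-b),s['contact_force'])
if s['width']>85:
    p=b+e*182+n*2
    bot.line_to([*p,30],60);f0=bot.read_state()['contact_force']
    for z in range(27,12,-3):
        bot.line_to([*p,z],60);s=bot.read_state();f=s['contact_force']-f0;print(z,s['tcp_pos'][2],f)
        if f[2]>6:break
i=bot.camera('scene')[:,:,::-1];cv2.imwrite('pics/s7f.png',i);i=i.astype(int)[262:304,234:272]
for r,row in enumerate(i): print(262+r,' '.join(' W' if p[2]-p[0]>35 else '%2d'%(p.mean()//10) for p in row))
E
```

```text
29.3417 87.91856110072868 1.3934788725816816 0.13974548295862377 [1.3 4.1 0.2]
27 27.083510894501497 [1.7 0.5 0.3]
24 23.78982780120511 [ 2.7  0.4 -1.5]
21 20.559992627098808 [ 2.4  0.7 -4.1]
18 17.544097124299316 [ 2.1 -0.  -4.7]
15 14.607410056556725 [ 2.5  0.5 -3.9]
262  8  7  7  7  6  9 11 12 10  7  7  7  7  6  5  3  3  3  4  5  5  4  4  4  3  3  2  2  5 14 16 16 15 15 15 15 15 15
263  7  7  7  7  7  6  8  8  7  7  7  7  7  5  3  3  3  3  4  4  4  4  3  3  2  2  3  2  2 11 14 15 16 15 15 15 15 15
264  7  7  7  7  7  7  7  6  7  7  7  6  5  3  3  3  3  4  4  4  4  4  3  2  3  2  3  2  1  9 11 12 14 15 16 15 15 15
265  6  7  7  7  7  7  7  7  7  7  6  5  3  3  3  3  4  4  4  4  3  3  2  3  2  2  2  2  2  9 10 10 11 12 14 15 16 15
266  4  5  6  7  7  7  7  7  7  6  5  3  2  4  4  3  4  4  4  4  3  2  2  3  3  2  2  2  7 10 10 10 10 10 11 12 14 15
267  2  2  3  5  6  6  7  7  6  5  3  2  3 10  8  4  4  4  3  3  3  3  2  3  2  2  3  8 11 11 10 10 10 10 10 10 11 12
268  2  2  2  2  3  4  5  5  4  3  2  3 10 13 11  6  4  3  3  2  2  2  2  2  2  3  8 10 10 11 11 10 10 10 10 10 10 10
269 
[... 3425 characters left out ...]
 W  W  W  W  W  W  W  W  W  W  W  W  W  W  W  W  W  W  W 12 13 15 16 15 15 15 15 15 15 15 15 15 15 15 15 15 15
299  W  W  W  W  W  W  W  W  W  W  W  W  W  W  W  W  W  W  W  W 10 11 12 13 15 16 15 15 15 15 15 15 15 15 15 15 15 15
300  W  W  W  W  W  W  W  W  W  W  W  W  W  W  W  W  W  W  W  W  9 10 10 10 12 14 15 15 15 15 15 15 15 15 15 15 15 15
301  W  W  W  W  W  W  W  W  W  W  W  W  W  W  W  W  W  W  W  W  W  W  9 10 10 11 12 14 15 15 15 14 13 14 15 15 15 15
302  W  W  W  W  W  W  W  W  W  W  W  W  W  W  W  W  W  W  W  W  W  W  W  W 10 10 10 11 13 15 16 13 13 15 15 15 15 15
303  W  W  W  W  W  W  W  W  W  W  W  W  W  W  W  W  W  W  W  W  W  W  W  W  W  9 10 10 10 11 13 12 14 16 15 15 15 15
```

Opening ran free to 88 mm, so the finger was never behind the lever: it passed over it. The fingertips therefore sit about 30–36 mm higher than the TCP reading. I go lower with force checks and squeeze again at the mark.

```bash
python3 - <<'E'
from h import *
np.set_printoptions(precision=1,suppress=True)
b=np.array([588,142.8]);a=-1.286;e=np.array([np.cos(a),np.sin(a)]);n=np.array([-e[1],e[0]])
p=b+e*182
f0=bot.read_state()['contact_force']
for z in (12,9,7):
    bot.line_to([*(p+n*1),z],60);s=bot.read_state();f=s['contact_force']-f0;print(z,s['tcp_pos'][2],f)
    if f[2]>8:break
bot.line_to([*p,z],40);bot.pause(.4)
for o in(60,48,40,20):
    bot.move_gripper(o,25);s=bot.read_state();print(o,s['t'],s['width'],s['finger_force'],n@(s['tcp_pos'][:2]-b),e@(s['tcp_pos'][:2]-b),s['contact_force'])
    if o<60 and s['width']>o+3: break
bot.pause(.3);s=bot.read_state();print(s['t'],s['width'],s['finger_force'],n@(s['tcp_pos'][:2]-b))
i=bot.camera('scene')[:,:,::-1];cv2.imwrite('pics/s8f.png',i);j=bot.camera('top')[:,:,::-1];cv2.imwrite('pics/t8f.png',j);i=i.astype(int)[254:298,246:300]
for r,row in enumerate(i): print(254+r,' '.join(' W' if p[2]-p[0]>35 else '%2d'%(p.mean()//10) for p in row))
E
```

```text
12 11.738616291007183 [ 0.3  0.4 -0.1]
9 8.679506229219522 [ 0.4  0.7 -1.7]
7 6.801047432918844 [-0.1  0.5  0.3]
60 32.9917 60.0849373988822 2.900843342067674 -0.060257465100931995 181.99115197327222 [-1.3  2.   0. ]
48 33.4833 47.98371221621174 2.89551467372803 -0.004973988916752603 181.9971926357227 [-2.5  3.2  0.4]
40 33.9167 40.21449109007198 2.745897112545208 -0.016151533902565518 182.03044957704552 [-2.6  2.7 -0.6]
20 34.3083 26.916320852176955 26.20457075536251 0.0335324786812734 181.99192075026667 [-2.6  2.3  0.3]
34.6083 26.92102162256153 26.25346753746271 0.06164019154693534
254  4  4  4  4  3  2  2  3  W  W  W  5  4  4  4  4  4  4  4  4  4  4  4  3  3  2  2  2  1  8 12 12  9  9  9  W  W  W  W  W  W  W  W  W  W  W  W  W  W  W  W  W  W  W
255  4  4  4  3  2  3  2  3  5  W  5  4  4  4  5  4  4  4  4  5  4  4  3  3  3  3  3  2  2  6 13 12  9  9  9  W  W  W  W  W  W  W  W  W  W  W  W  W  W  W  W  W  W  W
256  5  4  4  2  2  3  2  2  2  3  2  3  4  4  4  4  4  4  5  4  4  3  2  2  3  2  2  2  1  6 13 11  9  9  9  W  W  W  W  W  W  W  W  W  W  W  W  W  W  W  W  W  W  W
257  6  5 
[... 6095 characters left out ...]
 12  9  8  9  8  6  5  4  3  7 10 11
294  W  W  W  W  W  W  W  W  W  W  W 13 15 15 15 15 15 15 15 15 15 15 15 15 15 15 15 15 15 15 15 15 14 11  9 11 12 17 18 18 18 17 16 11  7  8  8  6  5  4  3  7 10 11
295  W  W  W  W  W  W  W  W  W  W 13 15 15 15 15 15 15 15 15 15 15 15 14 15 15 15 15 15 15 15 15 15 15 14 13 11  9 12 14 17 18 18 18 15 10  9  9  6  4  4  3  9 11 11
296  W  W  W  W  W  W  W  W  W 13 15 15 15 15 15 15 15 15 15 15 15 15 15 15 15 15 15 15 15 15 15 15 15 15 15 14 12 11 10 12 15 18 19 18 12  7  7  6  4  4  3 12 16 16
297  W  W  W  W  W  W  W  W 12 16 16 15 15 15 15 15 15 15 15 15 15 15 15 15 15 15 14 15 15 15 15 15 15 15 15 16 17 16 14 11 10 13 15 18 16  9  4  4  4  3  5 11 16 17
```

The squeeze stopped at 26.9 mm, which matches block plus shut lever, and the lever is now parallel to the block. One quick numeric check of pointer against mark, then I hand in.

```bash
python3 - <<'E'
from h import *
b=np.array([588,142.8]);a=-1.286;e=np.array([np.cos(a),np.sin(a)]);n=np.array([-e[1],e[0]])
c=bot.get_calibration('top')
def pr(x,y,z):
    X=c['view'][:3,:3]@np.r_[b+e*x+n*y,z]+c['view'][:3,3];return [c['cx']-c['fx']*X[0]/X[2],c['cy']+c['fy']*X[1]/X[2]]
for f in('top0','t3f','t8f'):
    g=cv2.cvtColor(cv2.imread(f'pics/{f}.png'),6).astype(np.float32)
    for y in(42,34,26):
        m=np.array([[pr(x,y,15)] for x in range(50,118,2)],np.float32)
        print(f,y,cv2.remap(g,m[:,0,0].reshape(1,-1),m[:,0,1].reshape(1,-1),1)[0].astype(int)[(0 if f=='top0' else 16):])
s=bot.read_state();print(s['t'],s['width'],s['finger_force'])
E
```

```text
top0 42 [149 156 161 170 165 149 173 185 180 178 163 172 183 184 175 164 172 180
 185 175 163 179 167 102  76 128 178 186 178 177 164 176 184 179]
top0 34 [157 156 147 118 108 143 176 184 186 185 185 185 184 185 185 185 185 184
 184 186 185 185 179 120  70 138 181 185 185 185 185 183 181 174]
top0 26 [155 154 144 115 120 157 183 185 184 179 182 183 184 185 185 185 184 184
 183 179 167 135 127  91  85  91  94  94  91  90  81  67  57  44]
t3f 42 [51 57 56 50 47 42 44 45 45 47 51 44 50 51 47 54 50 46]
t3f 34 [193 193 193 192 176 114  99  79  75 161 190 190 191 192 191 192 191 190]
t3f 26 [190 191 191 190 182 125  82  55  74 152 190 188 186 185 186 188 189 189]
t8f 42 [64 65 66 66 66 66 66 62 64 66 66 69 67 67 63 64 62 66]
t8f 34 [121 125 121 106  97  98  85  62  52  56  82  87  71  85  81  70  78  70]
t8f 26 [191 190 192 190 190 189 177  98  91 102 160 189 189 189 189 184 186 186]
34.7083 26.926478441529536 26.26110155135393
```

```bash
python3 -c "
from plant import bot
print(bot.close_job())"
```

```text
the job is handed in; nothing more can be done
None
```

I handed the job in at about 35 s with the post standing in the bore, the pointer on the mark to within about 1–2 mm as measured, and the lever shut and pinched against the leg at about 26 N; the first squeeze passed over the lever and was redone lower, and no verdict came back.

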